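# Tuck the cover strip under the drainer's lip and hold it down

### The arm

A 7-joint arm with a two-finger parallel gripper is mounted at the origin on a cart in front of the work surface, level with it; the furniture and walls round the work are solid. World frame = base frame: x ahead of the robot, y to its left, z up, the work surface at z = 0. Lengths are in m, angles in rad, forces in N, time in s.
With the tool pointing down it reaches from about 0.425 to 0.95 m from the base axis. Payload 4.7 kg.
Tool frame: the origin (TCP) lies midway between the tips of the shut fingers; the grasp point (between the pads) lies behind it (arm.grip_point_offset is the z of the grasp point in the tool frame, in m); z points along the fingers, y is the direction in which the jaws open and shut (so a half turn about z gives the same grasp; the last joint's range is limited). The gripper opens to 85 mm and grips with 20 to 120 N. Pads are 22 mm wide; open, the fingers measure 114 mm over their backs; the gripper's body (76 mm by 85 mm) begins 54 mm behind the grasp point. The pads swing forward as they close: fully open they stand 13 mm farther back than shut.
Start: joints at [-1.259, 0.469, -0.049, 1.532, 0.024, 1.141, -0.082], TCP at [0.226, 0.636, 0.231] pointing down, gripper open.
Joint ranges: [-2.59, 2.59], [-0.33, 1.99], [-1.39, 1.29], [0.1, 2.45], [-1.04, 4.18], [0.21, 1.99], [-2.66, 2.66]. Speed limits (rad/s): [2.57, 2.57, 3.14, 3.14, 3.14, 3.14, 3.14].

### API

Orientations are given as a unit quaternion [x, y, z, w].
In Python, from cell import readout, viewer, job, spot_in, silhouettes, arm gives the robot as it stands.
- The arm moves only by the tool carry_out, never from a script. Its argument "rows" is a list of rows, each an object of numbers: "x", "y", "z": the shift along the world's x, y, z in cm; "turn": the turn about the world's z in rad; "jaw": the closure in counts, from 0 (fully open) to 255 (shut). In form: [{"x": .., "y": .., "z": .., "turn": .., "jaw": ..}, ...]. A call has exactly 8 rows; each row shifts and turns the commanded pose from where the row before left it; what a row does not reach is not made up. A row lasts 1/12 s, in which the tool goes at most 41.7 mm and 7.16 degrees, less where a joint would pass 70% of its speed; a pose out of reach is approached as far as the arm can. A call with a gripper value outside its range is refused whole. The fingers move at their own pace and stop on an object; "newtons" is the grip in N (left out, the last holds). Time passes only in rows, so rows that do not move let the fingers close, or fill a call up. It gives the time, the measured TCP pose, the force and the opening at its end, in the units of the state.
- readout.read_state(): the state, without advancing time (a new reading comes with each control period).
- viewer.capture(name): name is "side" or "top" or "wrist"; returns the picture (400x640x3 uint8, red, green, blue); there is no depth.
- viewer.camera_params(name): a dict with "fx", "fy", "cx", "cy" (pixels), "R" (3x3) and "t" (3): a world point X has camera coordinates R X + t; the wrist camera has in their place "T_tool_cam" (4x4, takes a point from camera to tool coordinates, whose origin is the TCP and whose axes are the flange's). Camera axes: x right, y down, z forward; pixel columns grow to the right and rows downward; lengths in m; the calibration is good to about 2 mm. A picture is of the moment at which its call begins: read the wrist's pose just before it. camera_params takes no time and is no camera call.
- job.finish_job(): hands the job in, once; it reports no verdict.
Trained networks look in the newest picture that a camera, given by its name, has taken for a name from the list of things; names that differ only in an ending like _2 or _b are one class to them, and where a whole thing is asked for, a point or a joint stands for the part that bears it (a point fixed in the world has none). Each returns a list of dicts, best first, with "score" (0 to 1); they miss things now and then, are a little off and sometimes report something else, mostly with a low value. They report only what shows in the picture. A call takes as long as a camera call.
- spot_in(thing, camera): "xyz" ([x, y, z] in m, in world coordinates, good to about 4 mm: the middle of the surface that is visible of it).
- silhouettes(thing, camera): "mask" (400x640 bool, what is visible of it).
The state is a dict: "time": time; "qpos": joint angles; "qvel": joint speeds; "effort": joint torques, N m; "ee_pos": TCP position; "orientation": TCP orientation; "contact_force": force on the tool from outside, world axes, zero at the start; "torque": the same for the moment, N m; "grip_width": finger opening in m.
Only numpy, scipy, OpenCV 4.12 (cv2) and the standard library are available. Lean on these libraries where they do the work, as an engineer would, in place of code of your own. Each camera call takes 0.05 s, during which the arm holds its last target.

### The job

The draining tray's steel plate has sprung up at the back, so water would run in behind it. Before you touch the loose cover strip, press the plate down until it lies level in the tray. Then pick up the grey strip by its black fin, slide its thin edge well under the teal spring lip along its whole length, centred on the lip and without lifting the lip, so that it covers the joint behind the plate, and press it flat on the plate. Finish while still gripping the fin and pressing the strip down; leave the things standing around alone.

Things in the scene. Friction and masses are not known exactly. Their poses are not given: they have to be found in the camera images.
- drainer: White draining tray, 185 x 230 mm, that does not move. Origin under its centre on the worktop; x towards its splash wall at the back (face at x = 77 mm, 51 mm high), y left along the wall, z up. The seat is the steel plate, 22 mm above the worktop when level; the white sill behind it, under the lip, is 1.5 mm lower; the joint between them is at x = 32 mm..
- lip_edge (a point): Middle of the lip's front edge, projected down on the seat (drainer x = 36.5 mm, y = 0, z = 22 mm); axes as the drainer's, fixed to it. The teal lip's flat underside, from 5 mm behind this edge back to the wall, is 7 mm above the seat; the front edge itself is turned up about 4 mm more as a lead-in, its top 14 mm above the seat.
- drain_plate: Slotted steel plate, 115 (x) x 210 (y) x 4 mm. Origin: middle of its front edge, top face, where it is hooked into the tray; x to its rear edge. It starts tilted up about the front edge by 0.08 to 0.14 rad (rear edge 9 to 16 mm too high), stays where it is left, and goes down under about 4 to 5 N on the rear edge to a hard stop when level.
- plate_rear (a point): The middle of the plate's rear edge, on its top face. Level at 22 mm above the worktop. The 45 mm in front of it are plain and free to press on; the lip's edge is about 4 mm behind it.
- lip (a joint): Angle of the teal spring lip (204 mm long flap between 40 mm high cheeks, above the sill, hinged along y at drainer x = 74.5 mm), rad: 0 at rest, grows as its front edge is lifted (0.1 rad is about 4 mm there; about 3 N starts to lift it).
- cover_strip: Loose strip, about 120 g: a grey foot 64 (x) x 160 (y) x 4 mm, lying flat, with a black upright fin along y, 10 mm thick, 150 mm long, centred at x = -16 mm, top 32 mm above the underside. Origin: centre of the underside. The thin edge to tuck in is the one far from the fin (x = +32 mm); it should go in about 20 mm past the lip's front edge.
- strip_edge_l (a point): Corner of the strip's thin edge, at strip x = 32, y = +80 mm, on the underside.
- strip_edge_r (a point): Corner of the strip's thin edge, at strip x = 32, y = -80 mm, on the underside.
- strip_fin (a point): Where to grip the fin: its middle, strip x = -16 mm, 22 mm above the underside; axes as the strip's. Grip from above, across the strip's x.
- mug_b: Green and white mug, about 101 mm high, standing near; leave it alone. Origin under its centre.
- salt_jar: Glass salt jar with a dark cap, 45 mm wide and 105 mm high, behind and left of the tray; leave it alone. Origin under its centre.
- tin: Food tin, 75 mm wide and 58 mm high, to the right of the tray; leave it alone. Origin under its centre.

How it is judged:
On the way, in this order (a step that is already met when the one before it is completed fails the run):
1. the steel plate lies level in the tray, the strip still lying where it was (z of plate_rear in the frame of drainer below 0.0238 m and distance of cover_strip from where it was at the start of the episode below 0.02 m), for 0.2 s.
2. the strip's thin edge is under the lip at both ends (x of each of strip_edge_l, strip_edge_r in the frame of lip_edge above 0.012 m and z of each of strip_edge_l, strip_edge_r in the frame of lip_edge below 0.007 m), for 0.2 s.
At the end, for the whole second after the job is handed in: Plate level within 1.8 mm; both corners of the strip's thin edge 12 mm or more past the lip's front edge and within 3 mm of the seat; strip centred on the lip within 15 mm, flat within 0.04 rad, at rest, gripped, and pressed on the plate with over 3 N; lip down (under 0.06 rad) (z of plate_rear in the frame of drainer below 0.0238 m and x of each of strip_edge_l, strip_edge_r in the frame of lip_edge above 0.012 m and y of cover_strip in the frame of lip_edge between -0.015 and 0.015 m and z of each of strip_edge_l, strip_edge_r in the frame of lip_edge below 0.003 m and angle between cover_strip's own z axis and vertical below 0.04 rad and contact force between cover_strip and drain_plate above 3 N and contact force between the fingers and cover_strip above 3 N and value of joint lip below 0.06 rad and linear speed of cover_strip below 0.02 m/s); the arm keeps its last pose, push and grip.
It fails at once if the lip is lifted (more than 0.15 rad, about 6 mm at its front edge) (value of joint lip above 0.15 rad).
It fails at once if the mug, the salt jar or the tin is pushed away (more than 30 mm) (distance of any of mug_b, salt_jar, tin from where it was at the start of the episode above 0.03 m).
It also fails if it takes over 48 s, if anything falls off the work surface, if the arm or the gripper's body presses on something with over 40 N, if the wrist force passes 120 N, or if a joint passes its speed limit or range.

## Working session

There is one attempt and no reset: what is moved stays moved. The work goes in short steps, Python scripts to look and compute and a tool call to move; the robot and the scene stay as the last step left them, time stands still between calls to the robot, and variables do not carry over. Pictures are saved under pics/ and viewed, and the job is handed in when it is done.

Besides the shell and the picture viewer there is one more tool, called in YAML: its name, and indented under it one key for each argument. carry_out: Moves the arm, as the interface text tells. Its arguments: {"type":"object","properties":{"rows":{"type":"array","items":{"type":"object","properties":{"x":{"type":"number"},"y":{"type":"number"},"z":{"type":"number"},"turn":{"type":"number"},"jaw":{"type":"number"}}}},"newtons":{"type":"number"}},"required":["rows"]}

```bash
ls; mkdir -p pics; cat > h.py <<'E'
import numpy as np,cv2
from cell import readout, viewer, job, spot_in, silhouettes, arm
def save(img,n): cv2.imwrite('pics/'+n+'.png',img[:,:,::-1])
E
python3 - <<'E'
from h import *
s=readout.read_state(); print(s)
print(arm, arm.grip_point_offset)
for c in ['side','top','wrist']:
    save(viewer.capture(c),c+'0'); print(c,viewer.camera_params(c))
for n in ['drainer','drain_plate','cover_strip','strip_fin','lip','mug_b','salt_jar','tin']:
  for c in ['side','top']:
    r=spot_in(n,c); print(n,c,[(np.round(q['xyz'],3),round(q['score'],2)) for q in r[:2]])
E
```

```text
pics
{'time': 0.0, 'qpos': array([-1.2589148 ,  0.46945084, -0.04860607,  1.53368456,  0.0241091 ,
        1.14099297, -0.08227681]), 'qvel': array([ 0.00138358, -0.00020282, -0.00178578,  0.0011466 , -0.00028057,
       -0.00056263,  0.00015617]), 'effort': array([ 9.82521669e-04, -5.10318160e+01, -4.60236927e-02, -2.37697846e+01,
        1.07225191e-02,  7.71277933e-03,  2.80237794e-05]), 'ee_pos': array([0.22539326, 0.63564276, 0.23025908]), 'orientation': array([ 1.69533710e-01,  9.85523907e-01, -9.66322466e-04, -1.28498972e-04]), 'contact_force': array([0.17343585, 0.23105   , 0.74154514]), 'torque': array([-0.04972488, -0.05953768,  0.00281387]), 'grip_width': 0.08520095028565615}
<Robot object at 0x7f85f815fe00> -0.0187
side {'fx': 487.17557794441825, 'fy': 487.17557794441825, 'cx': 323.42781068152027, 'cy': 192.7592123518162, 'R': array([[-0.94571083, -0.3243495 , -0.02069856],
       [-0.2050024 ,  0.64472336, -0.73641415],
       [ 0.2522004 , -0.69219158, -0.67621429]]), 't': array([0.53167822, 0.20191837, 0.9606948 ])}
top {'fx': 509.58555394708713, 'fy': 509.5855539
[... 1110 characters left out ...]
ay([0.504, 0.17 , 0.003]), 0.61)]
strip_fin side [(array([0.501, 0.171, 0.004]), 0.96)]
strip_fin top [(array([0.505, 0.168, 0.005]), 0.95)]
lip side [(array([ 0.567, -0.061,  0.034]), 0.97)]
lip top [(array([ 0.57 , -0.074,  0.032]), 0.72)]
mug_b side [(array([0.784, 0.216, 0.068]), 0.72), (array([0.69 , 0.201, 0.072]), 0.59)]
mug_b top [(array([0.765, 0.205, 0.035]), 0.65), (array([ 0.491, -0.084,  0.03 ]), 0.57)]
salt_jar side [(array([0.691, 0.203, 0.075]), 0.85)]
salt_jar top [(array([0.69 , 0.189, 0.104]), 0.54)]
tin side [(array([ 0.428, -0.295,  0.053]), 0.88), (array([0.505, 0.171, 0.007]), 0.39)]
tin top [(array([ 0.432, -0.311,  0.056]), 0.9), (array([0.504, 0.17 , 0.002]), 0.26)]
```

View pics/top0.png

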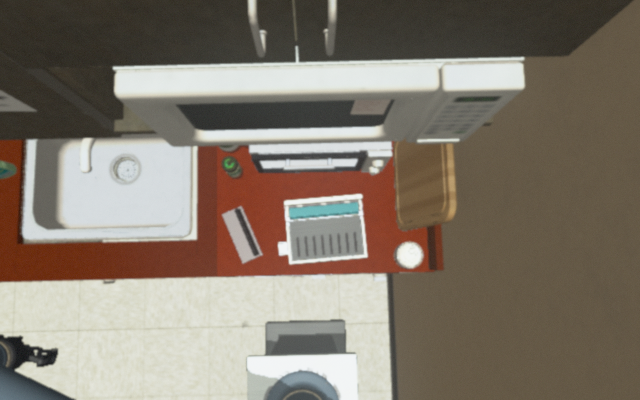

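View pics/side0.png

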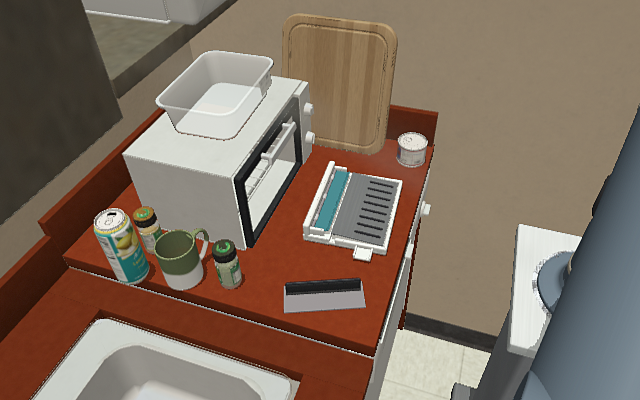

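The top view shows the strip at (242,235), with its fin on the right and its thin edge to the left. The tray is at (325,230), yawed about 5°, with the teal lip at (323,210). The tin is at (410,255). I'll move to just above the strip and look with the wrist camera.

carry_out:
  rows:
    - {"x":1.5,"y":-2.9,"z":0,"turn":0.026,"jaw":0}
    - {"x":1.5,"y":-2.9,"z":0,"turn":0.026,"jaw":0}
    - {"x":1.5,"y":-2.9,"z":0,"turn":0.026,"jaw":0}
    - {"x":1.5,"y":-2.9,"z":0,"turn":0.026,"jaw":0}
    - {"x":1.5,"y":-2.9,"z":0,"turn":0.026,"jaw":0}
    - {"x":1.5,"y":-2.9,"z":0,"turn":0.026,"jaw":0}
    - {"x":1.5,"y":-2.9,"z":0,"turn":0.026,"jaw":0}
    - {"x":1.5,"y":-2.9,"z":0,"turn":0.026,"jaw":0}

```text
time: 1.62
ee_pos: [0.3461, 0.4027, 0.2316]
orientation: [0.066, 0.998, 0.0, 0.0]
contact_force: [-0.0, -0.2, 0.3]
grip_width: 0.0854
```

carry_out:
  rows:
    - {"x":1.5,"y":-2.9,"z":0,"turn":0.026,"jaw":0}
    - {"x":1.5,"y":-2.9,"z":0,"turn":0.026,"jaw":0}
    - {"x":1.5,"y":-2.9,"z":0,"turn":0.026,"jaw":0}
    - {"x":1.5,"y":-2.9,"z":0,"turn":0.026,"jaw":0}
    - {"x":1.5,"y":-2.9,"z":0,"turn":0.026,"jaw":0}
    - {"x":1.5,"y":-2.9,"z":0,"turn":0.026,"jaw":0}
    - {"x":1.5,"y":-2.9,"z":0,"turn":0.026,"jaw":0}
    - {"x":1.5,"y":-2.9,"z":0,"turn":0.026,"jaw":0}

```text
time: 2.28
ee_pos: [0.4661, 0.1707, 0.2317]
orientation: [-0.038, 0.999, 0.0, 0.0]
contact_force: [-0.1, 0.3, -0.4]
grip_width: 0.0851
```

```bash
cat >> h.py <<'E'
from scipy.spatial.transform import Rotation as Ro
from scipy.optimize import least_squares
import pickle
def snap(n):
    s=readout.read_state(); img=viewer.capture('wrist'); save(img,n)
    pickle.dump((s['ee_pos'],s['orientation'],img),open('pics/'+n+'.pkl','wb'))
    return s,img
P=viewer.camera_params
def wcam(s):
    c=P('wrist'); T=np.eye(4); T[:3,:3]=Ro.from_quat(s['orientation']).as_matrix(); T[:3,3]=s['ee_pos']
    C=T@np.array(c['T_tool_cam']); Ci=np.linalg.inv(C); return dict(fx=c['fx'],fy=c['fy'],cx=c['cx'],cy=c['cy'],R=Ci[:3,:3],t=Ci[:3,3])
def proj(c,X):
    q=np.atleast_2d(X)@np.array(c['R']).T+c['t']; return np.c_[c['fx']*q[:,0]/q[:,2]+c['cx'],c['fy']*q[:,1]/q[:,2]+c['cy']]
def atz(c,uv,z):
    uv=np.atleast_2d(uv); R=np.array(c['R']); o=-R.T@c['t']
    d=np.c_[(uv[:,0]-c['cx'])/c['fx'],(uv[:,1]-c['cy'])/c['fy'],np.ones(len(uv))]@R
    return o+d*((z-o[2])/d[:,2])[:,None]
E
python3 - <<'E'
from h import *
s,img=snap('w1'); print(s['time'],s['ee_pos'],s['orientation'],s['contact_force'])
c=wcam(s)
for n in ['cover_strip','strip_fin']:
    r=silhouettes(n,'wrist')
    for q in r[:2]:
        m=q['mask'].astype(np.uint8); rc=cv2.minAreaRect(np.argwhere(m)[:,::-1].astype(np.float32)); print(n,q['score'],m.sum(),rc)
E
```

```text
2.2833 [0.46612087 0.17073544 0.23169462] [-3.82831587e-02  9.99266844e-01  2.46230323e-04  3.36090191e-04] [-0.09400402  0.25878667 -0.39085215]
cover_strip 0.64 7033 ((313.77166748046875, 199.4301300048828), (135.11431884765625, 57.24235534667969), 71.17529296875)
strip_fin 0.79 7111 ((313.6499938964844, 199.95001220703125), (136.29415893554688, 56.920997619628906), 71.56504821777344)
```

View pics/w1.png

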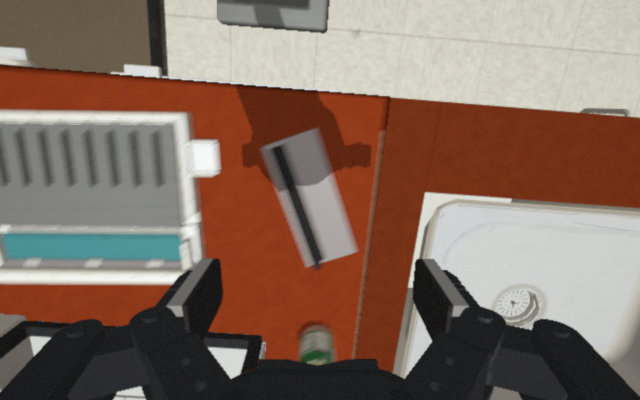

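The wrist view shows the strip with its foot from (262,150)/(318,128) to (305,268)/(356,250) and the fin on the left. Part of the tray is also visible. Next I'll fit the strip pose by matching silhouettes and move over to the tray.

```bash
cat >> h.py <<'E'
def box(x0,x1,y0,y1,z0,z1): return np.array([[x,y,z] for x in (x0,x1) for y in (y0,y1) for z in (z0,z1)])/1000.
FOOT=box(-32,32,-80,80,0,4); FIN=box(-21,-11,-75,75,4,32)
def rend(c,p,parts,z0=0.):
    m=np.zeros((400*4,640*4),np.uint8); R=Ro.from_euler('z',p[2]).as_matrix()
    for b in parts:
        uv=proj(c,b@R.T+[p[0],p[1],z0]); cv2.fillConvexPoly(m,cv2.convexHull(((uv+.5)*4*16-8).astype(np.int32).reshape(-1,1,2)),1,shift=4)
    return cv2.resize(m*255,(640,400),interpolation=cv2.INTER_AREA)/255.
E
cat > fit.py <<'E'
from h import *
from scipy.optimize import minimize
def fitstrip(c,img,netmask,p0,z0=0.,tag=None):
    hsv=cv2.cvtColor(img,cv2.COLOR_RGB2HSV); near=cv2.dilate(netmask.astype(np.uint8),np.ones((11,11)))
    sat=(hsv[:,:,1]<110)|((img.max(2)<60)&(hsv[:,:,1]<140))
    m=(sat&(near>0)).astype(np.uint8); m=cv2.morphologyEx(m,cv2.MORPH_CLOSE,np.ones((3,3)))
    n,l,st,_=cv2.connectedComponentsWithStats(m); m=(l==1+np.argmax(st[1:,4])).astype(float)
    f=lambda q:np.abs(rend(c,p0+q*[.01,.01,.1],[FOOT,FIN],z0)-m).sum()
    r=minimize(f,np.zeros(3),method='Nelder-Mead',options=dict(initial_simplex=np.vstack([np.zeros(3),np.eye(3)]),xatol=1e-3,fatol=.5))
    p=p0+r.x*[.01,.01,.1]; 
    if tag:
        v=img.copy(); 
        for k,col in ((rend(c,p,[FOOT,FIN],z0),(0,255,0)),(rend(c,p,[FIN],z0),(255,255,0))):
            cs,_=cv2.findContours((k>.5).astype(np.uint8),0,1); cv2.drawContours(v,cs,-1,col,1)
        save(v,tag)
    return p,r.fun,m.sum()
E
python3 - <<'E'
from fit import *
pos,ori,img=pickle.load(open('pics/w1.pkl','rb')); c=wcam(dict(ee_pos=pos,orientation=ori))
# regenerate net mask w/out time
m=np.zeros((400,640),np.uint8); cv2.fillConvexPoly(m,np.array([[262,150],[318,128],[356,250],[305,268]]),1)
print(fitstrip(c,img,m,np.array([.502,.172,2.03]),tag='f1'))
top=cv2.imread('pics/top0.png')[:,:,::-1]; ct=P('top')
v=None
m=np.zeros((400,640),np.uint8); cv2.fillConvexPoly(m,np.array([[222,210],[242,206],[262,254],[244,262]]),1)
print(fitstrip(ct,top,m,np.array([.502,.172,2.03])))
side=cv2.imread('pics/side0.png')[:,:,::-1]; cs=P('side')
m=np.zeros((400,640),np.uint8); cv2.fillConvexPoly(m,np.array([[285,280],[360,278],[366,306],[283,312]]),1)
print(fitstrip(cs,side,m,np.array([.502,.172,2.03]),tag='f3'))
E
```

```text
(array([0.50640956, 0.16720021, 1.97313113]), np.float64(699.2352941176471), np.float64(7704.0))
(array([0.50562455, 0.17081033, 1.96848696]), np.float64(82.92549019607843), np.float64(1265.0))
(array([0.50352057, 0.1693554 , 1.96767543]), np.float64(170.21960784313725), np.float64(2430.0))
```

carry_out:
  rows:
    - {"x":-0.2,"y":-3.3,"z":0,"turn":0,"jaw":60}
    - {"x":-0.2,"y":-3.3,"z":0,"turn":0,"jaw":120}
    - {"x":-0.2,"y":-3.3,"z":0,"turn":0,"jaw":200}
    - {"x":-0.2,"y":-3.3,"z":0,"turn":0,"jaw":255}
    - {"x":-0.2,"y":-3.3,"z":0,"turn":0,"jaw":255}
    - {"x":-0.2,"y":-3.3,"z":0,"turn":0,"jaw":255}
    - {"x":-0.2,"y":-3.3,"z":0,"turn":0,"jaw":255}
    - {"x":0,"y":0,"z":0,"turn":0,"jaw":255}

```text
time: 3.1
ee_pos: [0.4509, -0.0641, 0.2318]
orientation: [-0.033, 0.999, -0.001, 0.0]
contact_force: [-0.2, -0.6, 0.3]
grip_width: -0.0001
```

```bash
python3 - <<'E'
from h import *
s,img=snap('w2'); print(s['time'],s['ee_pos'],s['orientation'],s['contact_force'],s['grip_width'])
for n in ['drain_plate','lip']:
    r=silhouettes(n,'wrist')
    for q in r[:2]:
        m=q['mask'].astype(np.uint8); rc=cv2.minAreaRect(np.argwhere(m)[:,::-1].astype(np.float32)); print(n,q['score'],m.sum(),cv2.boxPoints(rc).round(0).tolist())
E
```

```text
3.1 [ 0.45086312 -0.06414109  0.23177786] [-3.34676356e-02  9.99439237e-01 -1.01999922e-03  2.98402050e-04] [-0.19688179 -0.60928202  0.29431864] -6.337594071549603e-05
drain_plate 0.63 18741 [[204.0, 252.0], [205.0, 151.0], [398.0, 152.0], [397.0, 253.0]]
lip 0.57 3414 [[214.0, 256.0], [390.0, 256.0], [390.0, 289.0], [214.0, 289.0]]
```

View pics/w2.png

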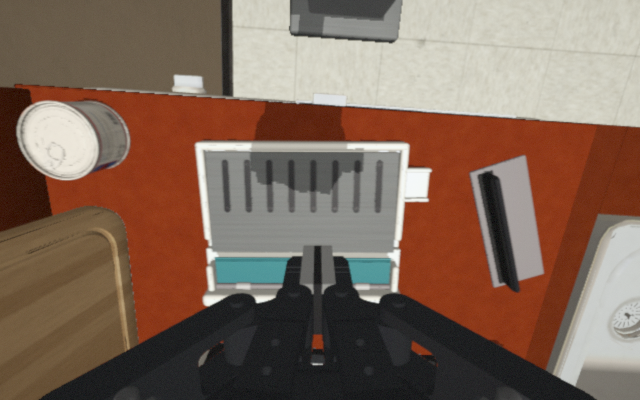

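View pics/f1.png

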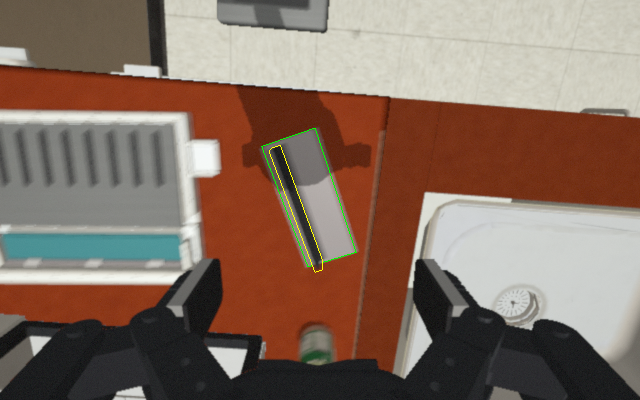

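The strip fit agrees across the three cameras: about (0.505, 0.169), yaw 1.97. In the new wrist picture the tray corners are at (197,143) and (408,143), and the teal lip spans x 214–392, y 257–286. Next I'll fit the tray.

```bash
python3 - <<'E'
from h import *
pos,ori,img=pickle.load(open('pics/w2.pkl','rb')); cw=wcam(dict(ee_pos=pos,orientation=ori))
rd=lambda n:cv2.imread(n)[:,:,::-1]
cams={'w2':(cw,img),'top':(P('top'),rd('pics/top0.png')),'side':(P('side'),rd('pics/side0.png'))}
reg={'w2':(200,250,410,300),'top':(280,190,370,225),'side':(300,155,360,245)}
for k,(c,im) in cams.items():
    hsv=cv2.cvtColor(np.ascontiguousarray(im),cv2.COLOR_RGB2HSV)
    t=((hsv[:,:,0]>75)&(hsv[:,:,0]<105)&(hsv[:,:,1]>90)&(hsv[:,:,2]>60)).astype(np.uint8)
    a,b,d,e=reg[k]; w=np.zeros_like(t); w[b:e,a:d]=t[b:e,a:d]
    ys,xs=np.nonzero(w)
    X=atz(c,np.c_[xs,ys],0.032)
    th=0.07
    for it in range(4):
        # front edge: bin along y, take min along x'
        ux=np.array([np.cos(th),np.sin(th)]); uy=np.array([-np.sin(th),np.cos(th)])
        A=X[:,:2]@ux; B=X[:,:2]@uy
        bins=np.arange(B.min()+.01,B.max()-.01,.004); fx=[];by=[]
        for q in bins:
            s=(B>=q)&(B<q+.004)
            if s.sum()>3: fx.append(A[s].min()); by.append(q+.002)
        fx=np.array(fx);by=np.array(by); g=np.abs(fx-np.median(fx))<.006
        pf=np.polyfit(by[g],fx[g],1); th-=np.arctan(pf[0])
    print(k,w.sum(),'yaw',th,'front',np.median(fx[g]),'back',np.percentile(A,99.5),'B range',np.percentile(B,[0.3,99.7]), 'mid',ux*np.median(fx[g])+uy*(np.percentile(B,.3)+np.percentile(B,99.7))/2)
for z in (0.02,.026,.03): 
    X=atz(cw,[[197,143],[409,143]],z); print(z,X.round(4).tolist(),np.linalg.norm(X[0]-X[1]))
big=cv2.resize(np.ascontiguousarray(img[130:310,180:440]),None,fx=3,fy=3,interpolation=cv2.INTER_CUBIC); save(big,'w2z')
im=cams['side'][1]; save(cv2.resize(np.ascontiguousarray(im[150:270,290:420]),None,fx=5,fy=5,interpolation=cv2.INTER_CUBIC),'s0z')
E
```

```text
w2 2669 yaw 0.05898500701608071 front 0.5463494738640202 back 0.5779932803333397 B range [-0.206903   -0.00575083] mid [ 0.55166737 -0.07393426]
top 604 yaw 0.06115282670125589 front 0.5491768949573068 back 0.5752049525905416 B range [-0.2065137  -0.01158712] mid [ 0.55481493 -0.07528378]
side 840 yaw 0.06318123088483912 front 0.5442735071057225 back 0.5765205355144388 B range [-0.21267337 -0.01161218] mid [ 0.55026814 -0.07755403]
0.02 [[0.4287, -0.1948, 0.02], [0.4132, 0.0325, 0.02]] 0.227760395753681
0.026 [[0.4278, -0.1926, 0.026], [0.4126, 0.0308, 0.026]] 0.22390190394333098
0.03 [[0.4272, -0.1912, 0.03], [0.4122, 0.0296, 0.03]] 0.22132957606976433
```

View pics/w2z.png

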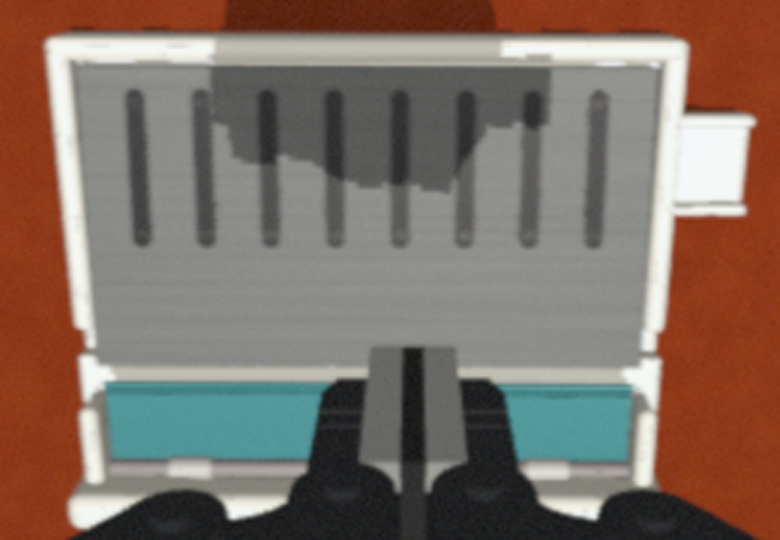

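View pics/s0z.png

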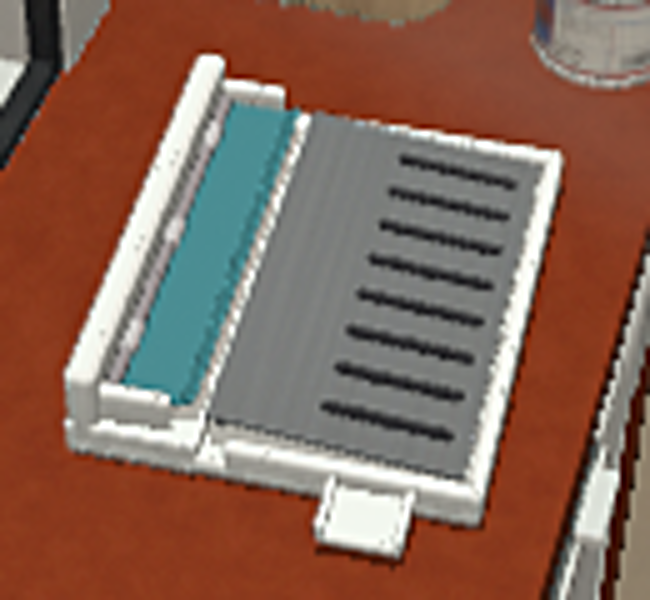

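The views agree on the lip's front edge: middle at about (0.552, −0.075), yaw 0.061. I'll bring the shut fingers down on the plate at drainer x ≈ 14 mm.

carry_out:
  rows:
    - {"x":1.1,"y":-0.2,"z":-2.2,"turn":0,"jaw":255}
    - {"x":1.1,"y":-0.2,"z":-2.2,"turn":0,"jaw":255}
    - {"x":1.1,"y":-0.2,"z":-2.2,"turn":0,"jaw":255}
    - {"x":1.1,"y":-0.2,"z":-2.2,"turn":0,"jaw":255}
    - {"x":1.1,"y":-0.2,"z":-2.2,"turn":0,"jaw":255}
    - {"x":1.1,"y":-0.1,"z":-2.2,"turn":0,"jaw":255}
    - {"x":1.1,"y":-0.1,"z":-2.2,"turn":0,"jaw":255}
    - {"x":0.2,"y":0,"z":-2.0,"turn":0,"jaw":255}

```text
time: 3.92
ee_pos: [0.5328, -0.0679, 0.0559]
orientation: [-0.04, 0.999, 0.001, 0.001]
contact_force: [0.8, -0.2, 0.2]
grip_width: -0.0001
```

carry_out:
  rows:
    - {"x":0,"y":0,"z":-0.4,"turn":0,"jaw":255}
    - {"x":0,"y":0,"z":-0.4,"turn":0,"jaw":255}
    - {"x":0,"y":0,"z":-0.4,"turn":0,"jaw":255}
    - {"x":0,"y":0,"z":-0.4,"turn":0,"jaw":255}
    - {"x":0,"y":0,"z":-0.4,"turn":0,"jaw":255}
    - {"x":0,"y":0,"z":-0.4,"turn":0,"jaw":255}
    - {"x":0,"y":0,"z":-0.3,"turn":0,"jaw":255}
    - {"x":0,"y":0,"z":0,"turn":0,"jaw":255}

```text
time: 4.58
ee_pos: [0.5308, -0.0707, 0.0304]
orientation: [-0.038, 0.999, 0.0, 0.0]
contact_force: [-0.5, -0.1, -0.4]
grip_width: -0.0
```

carry_out:
  rows:
    - {"x":0,"y":-0.2,"z":-0.2,"turn":0,"jaw":255}
    - {"x":0,"y":-0.2,"z":-0.2,"turn":0,"jaw":255}
    - {"x":0,"y":-0.1,"z":-0.2,"turn":0,"jaw":255}
    - {"x":0,"y":0,"z":-0.2,"turn":0,"jaw":255}
    - {"x":0,"y":0,"z":0,"turn":0,"jaw":255}
    - {"x":0,"y":0,"z":0,"turn":0,"jaw":255}
    - {"x":0,"y":0,"z":0,"turn":0,"jaw":255}
    - {"x":0,"y":0,"z":0,"turn":0,"jaw":255}

```text
time: 5.25
ee_pos: [0.5304, -0.0763, 0.0222]
orientation: [-0.037, 0.999, -0.0, -0.0]
contact_force: [1.2, 0.2, 0.4]
grip_width: 0.0002
```

carry_out:
  rows:
    - {"x":0,"y":0,"z":-0.1,"turn":0,"jaw":255}
    - {"x":0,"y":0,"z":-0.1,"turn":0,"jaw":255}
    - {"x":0,"y":0,"z":-0.1,"turn":0,"jaw":255}
    - {"x":0,"y":0,"z":-0.1,"turn":0,"jaw":255}
    - {"x":0,"y":0,"z":-0.1,"turn":0,"jaw":255}
    - {"x":0,"y":0,"z":0,"turn":0,"jaw":255}
    - {"x":0,"y":0,"z":0,"turn":0,"jaw":255}
    - {"x":0,"y":0,"z":0,"turn":0,"jaw":255}

```text
time: 5.92
ee_pos: [0.5305, -0.0763, 0.0216]
orientation: [-0.037, 0.999, 0.001, -0.0]
contact_force: [-11.0, 2.9, 40.6]
grip_width: -0.0
```

```bash
python3 - <<'E'
from h import *
print(readout.read_state()['contact_force'])
im=viewer.capture('side'); save(cv2.resize(np.ascontiguousarray(im[130:270,290:450]),None,fx=4,fy=4),'s1z')
s,img=snap('w3')
E
```

```text
[-11.03826681   2.8854239   40.56964496]
```

View pics/s1z.png

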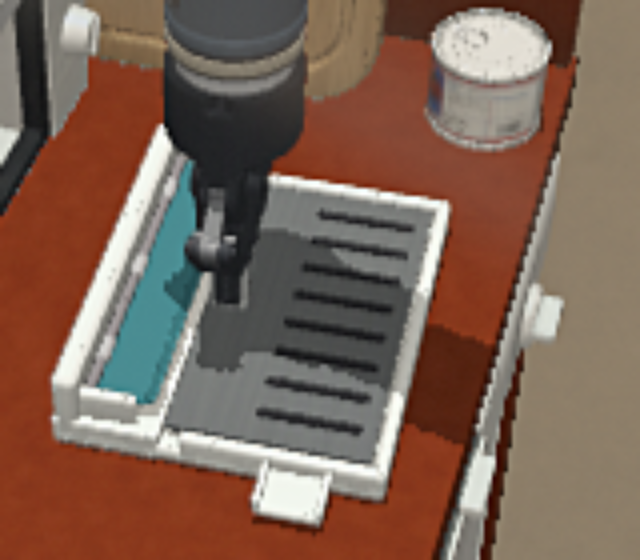

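View pics/w3.png

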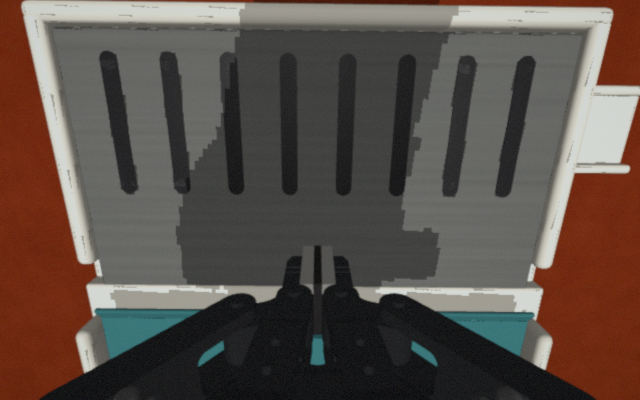

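The plate is on its stop: TCP z is 0.0216 m at 40 N, and both pictures show it flush. The lip edge is at y≈313 in the wrist view. Now I'll lift off and go to the strip.

carry_out:
  rows:
    - {"x":0,"y":0,"z":2.5,"turn":0,"jaw":255}
    - {"x":0,"y":0,"z":3.5,"turn":0,"jaw":255}
    - {"x":-0.3,"y":3.8,"z":1,"turn":0.054,"jaw":200}
    - {"x":-0.3,"y":3.8,"z":1,"turn":0.054,"jaw":150}
    - {"x":-0.3,"y":3.8,"z":1,"turn":0.054,"jaw":120}
    - {"x":-0.3,"y":3.8,"z":1,"turn":0.054,"jaw":90}
    - {"x":-0.3,"y":3.8,"z":1,"turn":0.054,"jaw":90}
    - {"x":-0.3,"y":3.8,"z":1,"turn":0.054,"jaw":90}

```text
time: 6.68
ee_pos: [0.5116, 0.1534, 0.1376]
orientation: [-0.199, 0.98, -0.0, -0.001]
contact_force: [-0.0, 0.1, -0.1]
grip_width: 0.0555
```

carry_out:
  rows:
    - {"x":0,"y":0,"z":0,"turn":0,"jaw":90}
    - {"x":0,"y":0,"z":0,"turn":0,"jaw":90}
    - {"x":0,"y":0,"z":0,"turn":0,"jaw":90}
    - {"x":0,"y":0,"z":0,"turn":0,"jaw":90}
    - {"x":0,"y":0,"z":0,"turn":0,"jaw":90}
    - {"x":0,"y":0,"z":0,"turn":0,"jaw":90}
    - {"x":0,"y":0,"z":0,"turn":0,"jaw":90}
    - {"x":0,"y":0,"z":0,"turn":0,"jaw":90}

```text
time: 7.35
ee_pos: [0.5126, 0.1516, 0.1372]
orientation: [-0.198, 0.98, -0.0, -0.0]
contact_force: [-1.0, 0.6, -0.4]
grip_width: 0.0553
```

```bash
python3 - <<'E'
from fit import *
s,img=snap('w4'); print(s['time'],s['ee_pos'],Ro.from_quat(s['orientation']).as_matrix()[:,1],s['grip_width'])
c=wcam(s); r=silhouettes('cover_strip','wrist')
print([ (q['score'],q['mask'].sum()) for q in r])
p0=np.array([.505,.169,1.97])
if r: print(fitstrip(c,img,r[0]['mask'],p0,tag='f4'))
v=viewer.capture('side'); save(v[100:360,200:480].repeat(2,0).repeat(2,1),'s2z')
E
```

```text
7.35 [0.51263639 0.15155771 0.13721825] [-3.87652805e-01  9.21805457e-01 -3.76222551e-05] 0.05529807309156421
[(0.9, np.int64(13221))]
(array([0.50462669, 0.17057898, 1.96744504]), np.float64(205.76078431372548), np.float64(13241.0))
```

View pics/f4.png

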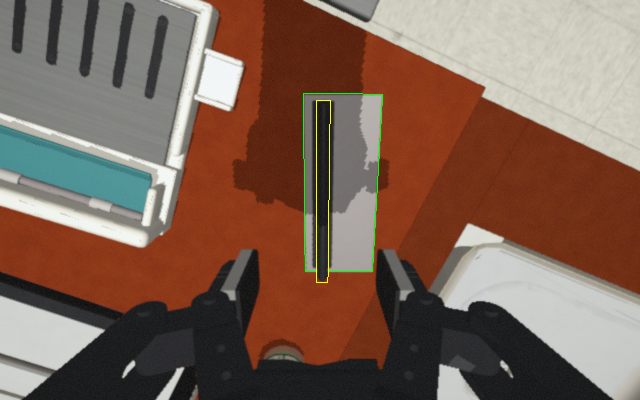

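View pics/s2z.png

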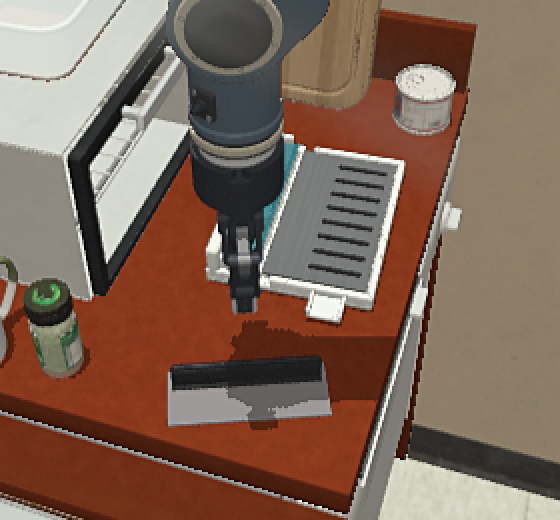

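The strip fits at (0.5046, 0.1705, 1.967), overlaid well, and the plate stays flush. Now I'll descend onto the fin.

carry_out:
  rows:
    - {"x":-0.2,"y":0.4,"z":-1.5,"turn":0,"jaw":90}
    - {"x":0,"y":0,"z":-2.5,"turn":0,"jaw":90}
    - {"x":0,"y":0,"z":-2.5,"turn":0,"jaw":90}
    - {"x":0,"y":0,"z":-2.2,"turn":0,"jaw":90}
    - {"x":0,"y":0,"z":-1.8,"turn":0,"jaw":90}
    - {"x":0,"y":0,"z":-1.4,"turn":0,"jaw":90}
    - {"x":0,"y":0,"z":-1.0,"turn":0,"jaw":90}
    - {"x":0,"y":0,"z":0,"turn":0,"jaw":90}

```text
time: 8.17
ee_pos: [0.5093, 0.1558, 0.0065]
orientation: [-0.198, 0.98, -0.0, -0.002]
contact_force: [0.3, -0.5, 0.7]
grip_width: 0.0554
```

carry_out:
  rows:
    - {"x":0,"y":0,"z":0,"turn":0,"jaw":140}
    - {"x":0,"y":0,"z":0,"turn":0,"jaw":180}
    - {"x":0,"y":0,"z":0,"turn":0,"jaw":220}
    - {"x":0,"y":0,"z":0,"turn":0,"jaw":255}
    - {"x":0,"y":0,"z":0,"turn":0,"jaw":255}
    - {"x":0,"y":0,"z":0,"turn":0,"jaw":255}
    - {"x":0,"y":0,"z":0,"turn":0,"jaw":255}
    - {"x":0,"y":0,"z":0,"turn":0,"jaw":255}
  newtons: 60

```text
time: 8.83
ee_pos: [0.5114, 0.1565, 0.0095]
orientation: [-0.198, 0.98, 0.0, 0.001]
contact_force: [-0.9, -0.5, 6.1]
grip_width: 0.0088
```

```bash
python3 - <<'E'
from h import *
s,img=snap('w5'); print(s['time'],s['ee_pos'],s['contact_force'],s['torque'],s['grip_width'])
E
```

```text
8.8333 [0.51141352 0.15652744 0.00951047] [-0.86842236 -0.50449913  6.08436049] [-0.09903472  0.18254622 -0.02902273] 0.008797463252245636
```

View pics/w5.png

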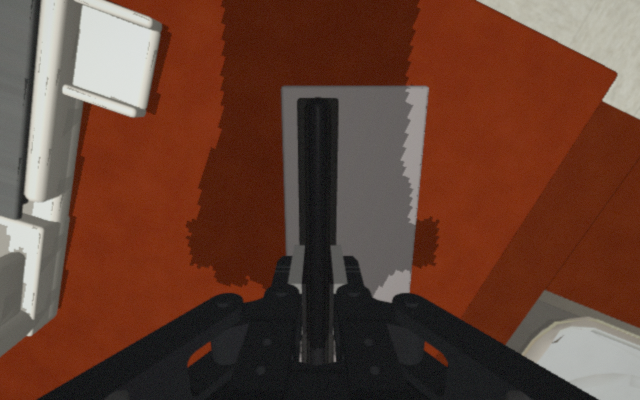

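The fin is gripped: opening 8.8 mm, and the fingers straddle it near its middle. I'll lift, turn the strip to the tray's yaw, and carry it in front of the lip.

carry_out:
  rows:
    - {"x":0,"y":0,"z":1.5,"turn":0,"jaw":255}
    - {"x":0,"y":0,"z":2.0,"turn":0,"jaw":255}
    - {"x":0,"y":0,"z":2.0,"turn":-0.1,"jaw":255}
    - {"x":0,"y":-0.5,"z":1.5,"turn":-0.115,"jaw":255}
    - {"x":-0.1,"y":-1.5,"z":1,"turn":-0.115,"jaw":255}
    - {"x":-0.1,"y":-1.5,"z":0,"turn":-0.115,"jaw":255}
    - {"x":-0.1,"y":-1.5,"z":0,"turn":-0.115,"jaw":255}
    - {"x":-0.1,"y":-1.5,"z":0,"turn":-0.115,"jaw":255}
  newtons: 80

```text
time: 9.55
ee_pos: [0.5063, 0.0907, 0.0887]
orientation: [0.14, 0.99, 0.0, 0.0]
contact_force: [0.0, -0.4, -1.7]
grip_width: 0.0078
```

carry_out:
  rows:
    - {"x":-0.2,"y":-2.0,"z":0,"turn":-0.115,"jaw":255}
    - {"x":-0.2,"y":-2.0,"z":0,"turn":-0.115,"jaw":255}
    - {"x":-0.2,"y":-2.0,"z":0,"turn":-0.115,"jaw":255}
    - {"x":-0.2,"y":-2.0,"z":0,"turn":-0.115,"jaw":255}
    - {"x":-0.2,"y":-2.0,"z":0,"turn":-0.115,"jaw":255}
    - {"x":-0.2,"y":-2.0,"z":0,"turn":-0.115,"jaw":255}
    - {"x":-0.2,"y":-2.0,"z":0,"turn":-0.115,"jaw":255}
    - {"x":-0.1,"y":-2.0,"z":0,"turn":-0.115,"jaw":255}

```text
time: 10.22
ee_pos: [0.4909, -0.0695, 0.0884]
orientation: [0.565, 0.825, 0.0, -0.0]
contact_force: [0.9, 0.1, -1.7]
grip_width: 0.008
```

carry_out:
  rows:
    - {"x":0,"y":-0.7,"z":0,"turn":-0.115,"jaw":255}
    - {"x":0,"y":0,"z":0,"turn":-0.08,"jaw":255}
    - {"x":0,"y":0,"z":0,"turn":0,"jaw":255}
    - {"x":0,"y":0,"z":0,"turn":0,"jaw":255}
    - {"x":0,"y":0,"z":0,"turn":0,"jaw":255}
    - {"x":0,"y":0,"z":0,"turn":0,"jaw":255}
    - {"x":0,"y":0,"z":0,"turn":0,"jaw":255}
    - {"x":0,"y":0,"z":0,"turn":0,"jaw":255}

```text
time: 10.88
ee_pos: [0.4916, -0.0756, 0.0884]
orientation: [0.64, 0.768, 0.0, -0.0]
contact_force: [-0.3, 0.2, -1.1]
grip_width: 0.0084
```

```bash
python3 - <<'E'
from h import *
s,img=snap('w6'); y=Ro.from_quat(s['orientation']).as_matrix()[:,1]; print(s['time'],s['ee_pos'],np.arctan2(y[1],y[0]),s['contact_force'],s['torque'],s['grip_width'],s['qpos'])
for k in('side','top'):
    v=viewer.capture(k); save(v,k+'6')
v=cv2.imread('pics/side6.png'); cv2.imwrite('pics/s6z.png',cv2.resize(v[130:280,270:450],None,fx=4,fy=4,interpolation=cv2.INTER_CUBIC))
v=cv2.imread('pics/top6.png'); cv2.imwrite('pics/t6z.png',cv2.resize(v[180:280,260:390],None,fx=5,fy=5,interpolation=cv2.INTER_CUBIC))
E
```

```text
10.8833 [ 0.49159454 -0.07556212  0.08836487] 0.1809699695475115 [-0.29737286  0.24020302 -1.09608415] [0.00866608 0.06708304 0.02699455] 0.008377623744956816 [-0.45506006  0.43028607  0.66084112  2.11425207 -0.39926914  0.71996563
  0.64819734]
```

View pics/w6.png

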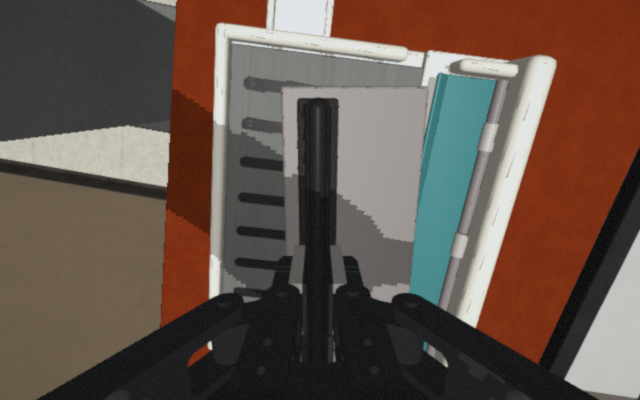

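View pics/s6z.png

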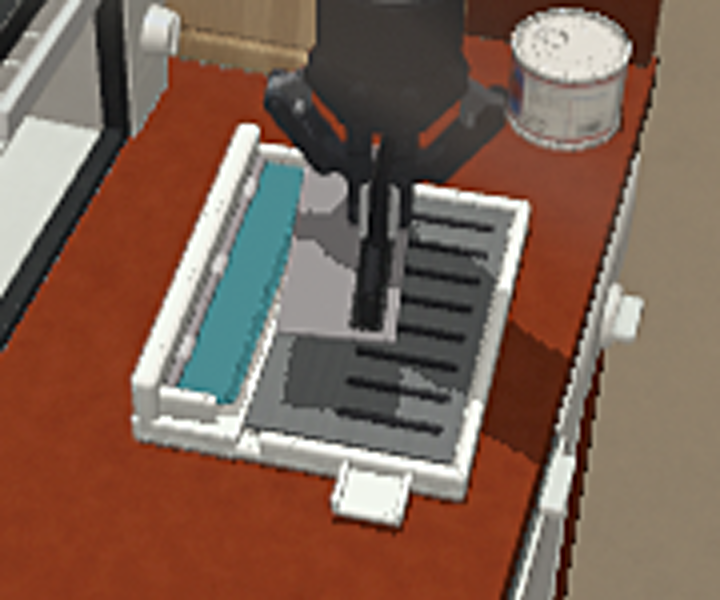

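View pics/t6z.png

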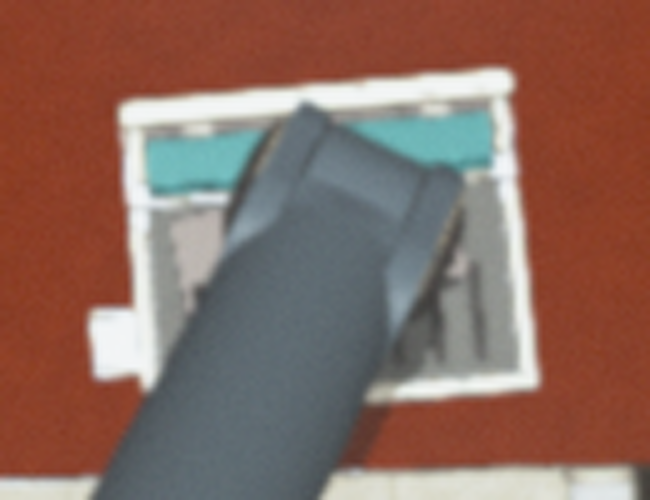

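Only the turn came up short: yaw is 0.18 and should be 0.061. The strip looks identical in the hand, corners at (282,88) and (428,87), so it hasn't slipped. I'll correct the yaw and lower to about 3 mm above the plate.

carry_out:
  rows:
    - {"x":0,"y":-0.3,"z":-1,"turn":-0.06,"jaw":255}
    - {"x":0,"y":0,"z":-1,"turn":-0.06,"jaw":255}
    - {"x":0,"y":0,"z":-1,"turn":0,"jaw":255}
    - {"x":0,"y":0,"z":-1,"turn":0,"jaw":255}
    - {"x":0,"y":0,"z":-0.8,"turn":0,"jaw":255}
    - {"x":0,"y":0,"z":0,"turn":0,"jaw":255}
    - {"x":0,"y":0,"z":0,"turn":0,"jaw":255}
    - {"x":0,"y":0,"z":0,"turn":0,"jaw":255}

```text
time: 11.7
ee_pos: [0.4918, -0.079, 0.0405]
orientation: [0.686, 0.728, 0.0, 0.0]
contact_force: [0.2, -0.1, -1.7]
grip_width: 0.0082
```

```bash
cat > st.py <<'E'
import sys
from h import *
n=sys.argv[1]
s,img=snap('w'+n); y=Ro.from_quat(s['orientation']).as_matrix()[:,1]; yaw=np.arctan2(y[1],y[0])
print(s['time'],s['ee_pos'],yaw,s['contact_force'],s['torque'],s['grip_width'])
c=wcam(s)
# overlay: strip corners from tcp, lip edge
L=np.array([.552,-.075]); R=Ro.from_euler('z',.061).as_matrix()
d=(s['ee_pos'][:2]-L)@R[:2,:2]; print('TCP in lip frame mm',d*1000,'edge past lip',d[0]*1000+48)
v=cv2.resize(img,None,fx=1,fy=1).copy()
Rs=Ro.from_euler('z',yaw).as_matrix(); z0=s['ee_pos'][2]-float(sys.argv[2])
f=np.array([[32,80,4],[32,-80,4],[32,80,0]])/1000.+[.016,0,0]
uv=proj(c,f@Rs.T+[s['ee_pos'][0],s['ee_pos'][1],z0]); cv2.line(v,*[tuple(int(round(a)) for a in q) for q in uv[:2]],(255,0,0),1)
lp=np.array([[0,102,14],[0,-102,14]])/1000.; uv=proj(c,lp@R.T+[L[0],L[1],.022]); cv2.line(v,*[tuple(int(round(a)) for a in q) for q in uv],(255,255,0),1)
save(v,'o'+n)
v=viewer.capture('side'); save(cv2.resize(np.ascontiguousarray(v[130:280,270:450]),None,fx=4,fy=4,interpolation=cv2.INTER_CUBIC),'s'+n+'z')
E
python3 st.py 7 0.0095
```

```text
11.7 [ 0.49183186 -0.07898328  0.04051562] 0.06014061119751853 [ 0.23933376 -0.11953543 -1.72562745] [ 0.00309523  0.0145243  -0.07286782] 0.008188507452308405
TCP in lip frame mm [-60.29906213  -0.30789107] edge past lip -12.299062132787412
```

View pics/o7.png

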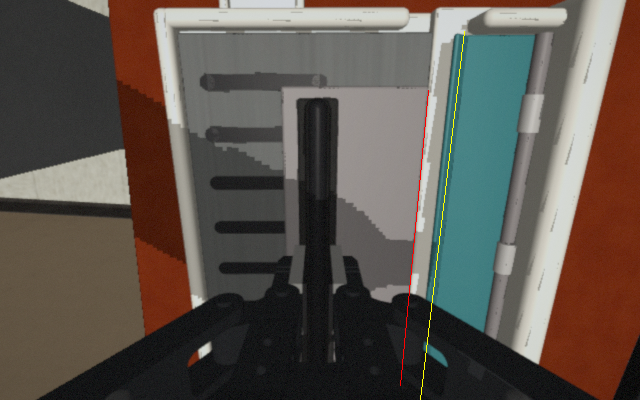

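View pics/s7z.png

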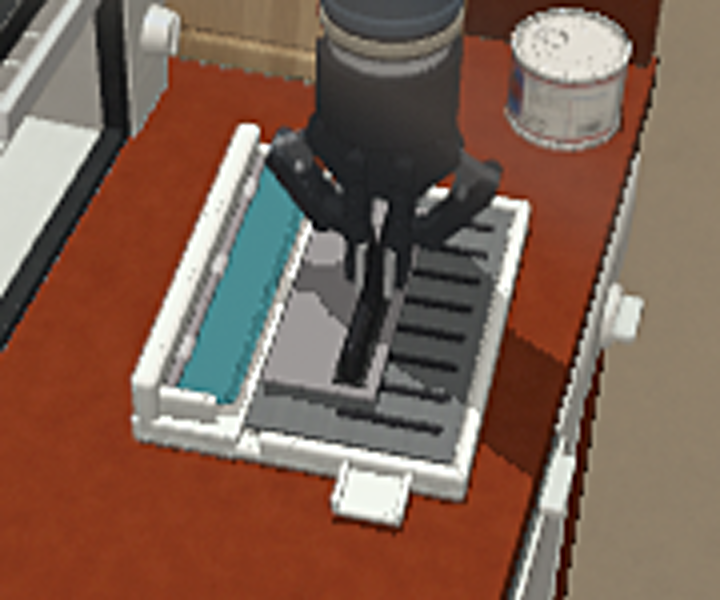

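The predicted strip edge (red) lies on the real one. The lip line is within about 3 mm, and the strip is level and about 9 mm above the plate. I'll lower to light contact.

carry_out:
  rows:
    - {"x":0,"y":0,"z":-0.3,"turn":0,"jaw":255}
    - {"x":0,"y":0,"z":-0.2,"turn":0,"jaw":255}
    - {"x":0,"y":0,"z":-0.15,"turn":0,"jaw":255}
    - {"x":0,"y":0,"z":-0.1,"turn":0,"jaw":255}
    - {"x":0,"y":0,"z":0,"turn":0,"jaw":255}
    - {"x":0,"y":0,"z":0,"turn":0,"jaw":255}
    - {"x":0,"y":0,"z":0,"turn":0,"jaw":255}
    - {"x":0,"y":0,"z":0,"turn":0,"jaw":255}

```text
time: 12.47
ee_pos: [0.4916, -0.0788, 0.0329]
orientation: [0.686, 0.728, 0.0, 0.0]
contact_force: [-0.1, 0.1, -1.8]
grip_width: 0.0081
```

carry_out:
  rows:
    - {"x":0,"y":0,"z":-0.05,"turn":0,"jaw":255}
    - {"x":0,"y":0,"z":-0.05,"turn":0,"jaw":255}
    - {"x":0,"y":0,"z":-0.05,"turn":0,"jaw":255}
    - {"x":0,"y":0,"z":0,"turn":0,"jaw":255}
    - {"x":0,"y":0,"z":0,"turn":0,"jaw":255}
    - {"x":0,"y":0,"z":0,"turn":0,"jaw":255}
    - {"x":0,"y":0,"z":0,"turn":0,"jaw":255}
    - {"x":0,"y":0,"z":0,"turn":0,"jaw":255}

```text
time: 13.13
ee_pos: [0.4916, -0.0787, 0.0315]
orientation: [0.686, 0.728, 0.0, -0.0]
contact_force: [-2.6, 1.8, 4.8]
grip_width: 0.0084
```

Contact is at z ≈ 0.0317. I'll ease off slightly and slide under the lip.

carry_out:
  rows:
    - {"x":0,"y":0,"z":0.08,"turn":0,"jaw":255}
    - {"x":0.3,"y":0.02,"z":0,"turn":0,"jaw":255}
    - {"x":0.3,"y":0.02,"z":0,"turn":0,"jaw":255}
    - {"x":0.3,"y":0.02,"z":0,"turn":0,"jaw":255}
    - {"x":0.3,"y":0.02,"z":0,"turn":0,"jaw":255}
    - {"x":0.3,"y":0.02,"z":0,"turn":0,"jaw":255}
    - {"x":0.2,"y":0.01,"z":0,"turn":0,"jaw":255}
    - {"x":0,"y":0,"z":0,"turn":0,"jaw":255}

```text
time: 13.8
ee_pos: [0.5092, -0.0776, 0.0321]
orientation: [0.685, 0.728, 0.0, 0.0]
contact_force: [0.0, 0.1, -2.5]
grip_width: 0.0083
```

```bash
python3 st.py 8 0.0095
```

```text
13.8 [ 0.50923796 -0.07764376  0.03211427] 0.060412472044495215 [ 0.0215514   0.14311587 -2.52404131] [ 0.00945449 -0.01537682 -0.00713048] 0.008261732524131492
TCP in lip frame mm [-4.28436788e+01 -3.19779644e-02] edge past lip 5.156321210841789
```

View pics/o8.png

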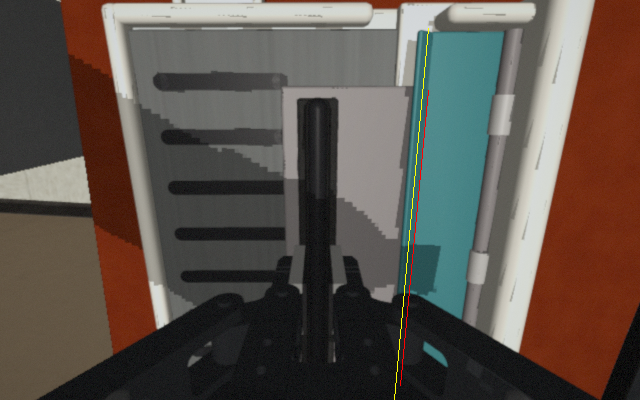

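View pics/s8z.png

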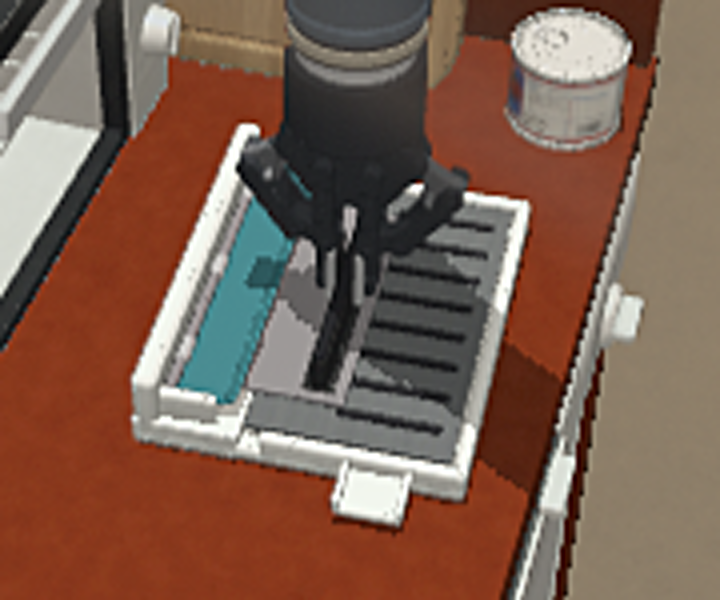

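The edge is now hidden under the lip (lip line at x≈412), with no side force. I'll slide in the remaining 15 mm.

carry_out:
  rows:
    - {"x":0.25,"y":0.02,"z":0,"turn":0,"jaw":255}
    - {"x":0.25,"y":0.02,"z":0,"turn":0,"jaw":255}
    - {"x":0.25,"y":0.02,"z":0,"turn":0,"jaw":255}
    - {"x":0.25,"y":0.01,"z":0,"turn":0,"jaw":255}
    - {"x":0.25,"y":0.01,"z":0,"turn":0,"jaw":255}
    - {"x":0.25,"y":0.01,"z":0,"turn":0,"jaw":255}
    - {"x":0,"y":0,"z":0,"turn":0,"jaw":255}
    - {"x":0,"y":0,"z":0,"turn":0,"jaw":255}

```text
time: 14.57
ee_pos: [0.5237, -0.0768, 0.0321]
orientation: [0.686, 0.728, -0.0, 0.0]
contact_force: [-0.2, -0.1, -1.3]
grip_width: 0.0079
```

```bash
python3 st.py 9 0.0095
```

```text
14.5667 [ 0.52366522 -0.07679322  0.0320849 ] 0.06010246433029192 [-0.21360512 -0.09605423 -1.29581006] [-0.03452216  0.00909308  0.00208777] 0.00789255985018393
TCP in lip frame mm [-28.39139816  -0.06253665] edge past lip 19.608601842823052
```

View pics/o9.png

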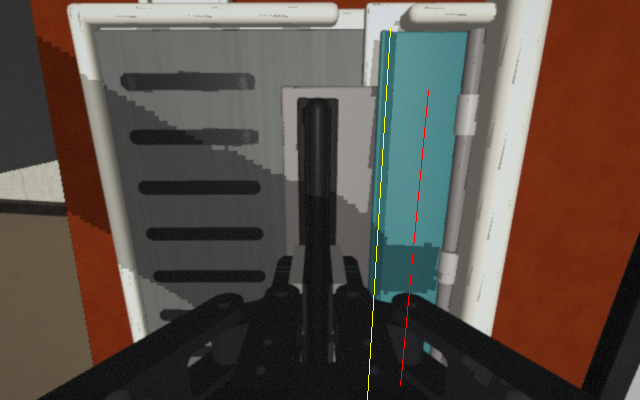

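View pics/s9z.png

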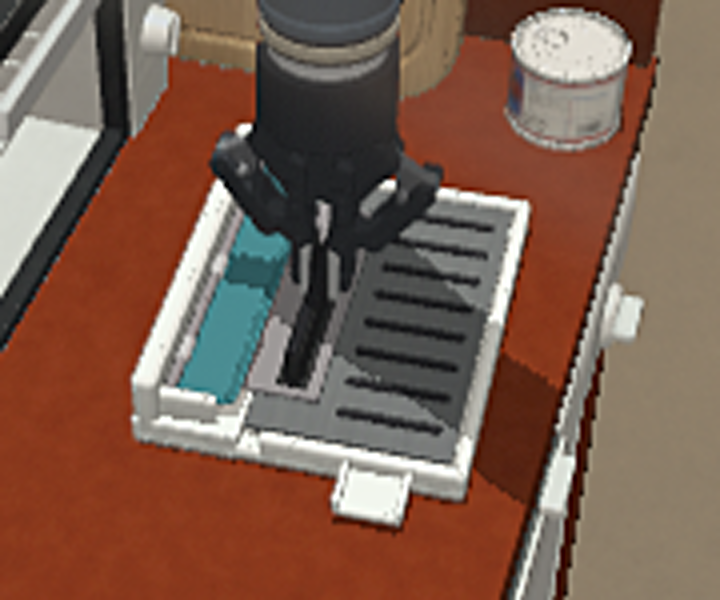

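The strip is about 20 mm in and centred, and the lip looks undisturbed. Now I'll press down.

carry_out:
  rows:
    - {"x":0,"y":0,"z":-0.05,"turn":0,"jaw":255}
    - {"x":0,"y":0,"z":-0.05,"turn":0,"jaw":255}
    - {"x":0,"y":0,"z":-0.05,"turn":0,"jaw":255}
    - {"x":0,"y":0,"z":-0.05,"turn":0,"jaw":255}
    - {"x":0,"y":0,"z":-0.03,"turn":0,"jaw":255}
    - {"x":0,"y":0,"z":0,"turn":0,"jaw":255}
    - {"x":0,"y":0,"z":0,"turn":0,"jaw":255}
    - {"x":0,"y":0,"z":0,"turn":0,"jaw":255}

```text
time: 15.33
ee_pos: [0.5234, -0.0768, 0.0314]
orientation: [0.686, 0.728, 0.001, -0.001]
contact_force: [-4.2, 1.6, 15.6]
grip_width: 0.0082
```

```bash
python3 st.py 10 0.0095; python3 - <<'E'
from h import *
s=readout.read_state(); print(Ro.from_quat(s['orientation']).as_matrix()[2], s['contact_force'])
for n in ['mug_b','salt_jar','tin']:
  print(n,[(np.round(q['xyz'],3),round(q['score'],2)) for q in spot_in(n,'side')[:1]])
E
```

```text
15.3333 [ 0.52344303 -0.07677781  0.03140864] 0.0598112493881424 [-4.18676714  1.57257533 15.57273814] [ 0.17734526  1.14559437 -0.07154464] 0.00819662855641637
TCP in lip frame mm [-28.61223538  -0.03361052] edge past lip 19.387764615144253
[ 1.86855137e-03  1.93958733e-04 -9.99998235e-01] [-3.92953935  2.33803239 14.60618543]
mug_b [(array([0.783, 0.214, 0.065]), 0.91)]
salt_jar [(array([0.689, 0.202, 0.073]), 0.93)]
tin [(array([ 0.425, -0.296,  0.054]), 0.74)]
```

View pics/o10.png

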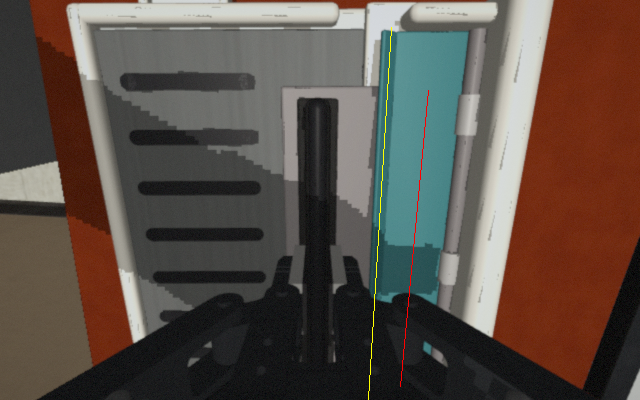

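View pics/s10z.png

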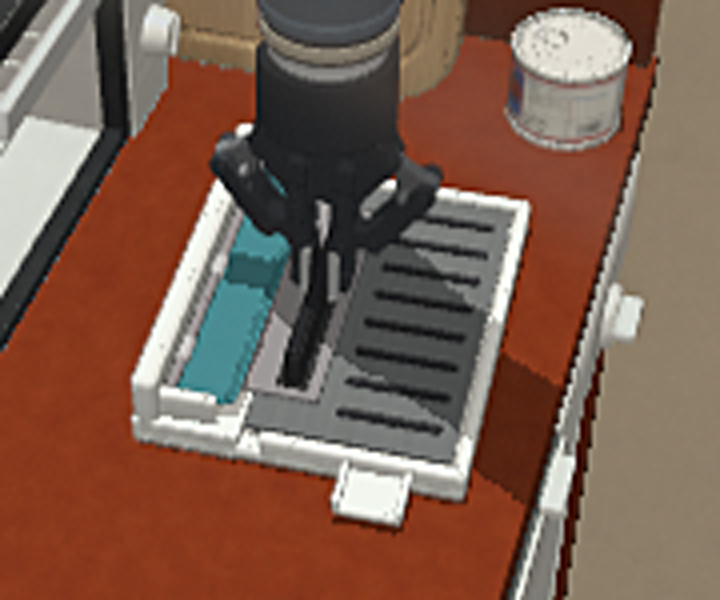

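The strip is tucked in and pressed with about 15 N. The tool is upright, the lip is unchanged, and the mug, jar and tin haven't moved. I'm handing the job in.

```bash
python3 -c "
from h import *
print(job.finish_job()); print(readout.read_state()['contact_force'])"
```

```text
the job is handed in; nothing more can be done
None
the job is handed in; nothing more can be done
```

The job is handed in at about 15.6 s; no verdict was given. The arm is still gripping the fin and pressing the strip on the plate.

- **Plate:** I pressed it down first with the shut fingers until it hit a hard stop at TCP z 21.6 mm. The wrist force there was 40.6 N up, more than I intended. The 40 N limit is on the arm and gripper body, and only the fingertips touched.
- **Strip:** I gripped it by the fin, turned it to the tray's yaw (0.060 rad) and slid it under the lip. By my estimate, its edge is about 19 mm past the lip's front edge and its centre is within about 1 mm of the lip's middle.
- **Press and grip:** The last reading was about 15 N pressing down. The fin was held at 8.2 mm opening with the grip set to 80 N, and the tool was upright to within 0.002 rad.
- **Lip and surroundings:** There was no sideways resistance on the way in, and the lip looked undisturbed in the pictures. The mug, jar and tin read within about 3 mm of their first positions.

**Disagreement:** In the wrist picture, the left end of the lip's front edge looked 2–3 mm nearer than my fitted line. If so, the strip is in slightly deeper there, still past the required 12 mm. The corner heights, the strip's tilt and the lip angle were not measured directly, only judged from pictures and tool pose.

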